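# Press a lens barrel into a sprung V-block

## Task

Swing the small lamp on the lens jig well clear of the V-block, to its far side away from the robot, about a quarter turn from straight over the block. Then lift the blue lens barrel out of its cradle, lay it lengthwise centred in the V-block with its brass-ringed end toward the lamp post, and gently press it down on both sloping faces until the sprung block has sunk about half of its travel. Finish while still holding the barrel pressed down there: do not let go or ease off; leave the jar, the dish and the bottle undisturbed.

Things in the scene. Friction and masses are not known exactly. Their poses are not given: they have to be found in the camera images.
- jig: Fixed grey base plate of the lens jig, 100 x 245 x 18 mm. Origin on its underside, below the middle of the V-block; z up, y along the V-groove toward the lamp post, x across the groove away from the robot. The plate reaches from y = -80 to +165 mm. The lamp post (18 mm thick, 130 mm high) stands on it at y = +135 mm.
- lamp (a joint): Hinge of the lamp about its vertical post. 0: the arm points along -y of the jig, lamp head straight over the middle of the V-block; grows counter-clockwise seen from above, the head moving to the far side (+x of the jig), 1.57 = a quarter turn. Range -0.4 to 1.9 rad; light friction (1 N at the knob), stays where it is left. Starts between -0.25 and 0.3.
- lamp_knob (a point): Upright red round knob on top of the white lamp head: 14 mm in diameter, 40 mm tall; this point lies on its axis, 24 mm above the top of the head and 16 mm below the knob's top, 176 mm above the worktop and 135 mm from the hinge axis. Lamp head: 58 mm round, from 126 to 152 mm above the worktop; arm bar 14 mm wide, 137 to 147 mm up.
- lamp_hinge (a point): Point on the lamp's vertical hinge axis, at the height of lamp_knob (176 mm). The top of the hub is at 158 mm.
- vee (a joint): Vertical travel of the sprung steel V-block: 0 = fully up (as at the start), grows as it is pressed down, 0.012 m = bottomed. Spring: it starts to move at 3 N and needs 1.5 N per mm more (12 N at half travel, 21 N at the bottom). It returns when not pressed.
- vblock (a joint): Sideways float of the V-block on its sprung stage, along x of the jig (+ away from the robot), range -0.004 to 0.004 m, 0 at the start; a spring of 2 N per mm centres it, so it yields a little to a barrel that is held slightly off the middle.
- vee_seat (a point): Where the middle of the barrel's axis lies when the barrel is seated and centred in the V-block; moves with the block; 82 mm above the worktop while the block is up. Axes as the jig's: y along the groove toward the lamp post (where the brass-ringed end belongs), z up. The V-block's upper edges stand about 2 mm below this point, up to 32 mm either side of the groove's middle plane.
- face_near (a point): Polished, slippery steel 45-degree face of the V on the robot's side (-x of the jig), in two pieces 22 mm long at y = -55 to -33 and +33 to +55 mm; between is a 66 mm wide gap where fingers may reach down beside the barrel, to a floor 37 mm below vee_seat. This point: on the line where the barrel touches the face, half-way along, 13 mm below vee_seat and 13 mm to the side.
- face_far (a point): The same on the far side (+x of the jig).
- cradle: Fixed white storage cradle with grey notches, base 80 x 130 x 8 mm, about 42 mm high, in which the barrel lies at the start, its axis 42 mm up, along the cradle's y. Origin in the middle of the underside. Two notched supports 14 mm long at y = -44 and +44 mm; between them a 74 mm wide gap where fingers may reach down beside the barrel, to the base 34 mm below its axis.
- barrel: Blue lens barrel, a smooth cylinder 36 mm in diameter and 130 mm long, 0.15 to 0.27 kg, with a brass ring at one end, a thin white line near the other and a ribbed band at the middle. Origin in the centre of the cylinder; y along its axis toward the brass-ringed end. It lies in the cradle at the start, with its brass-ringed end to the left, toward the jig.
- barrel_ring (a point): Centre of the barrel's brass-ringed end face, 65 mm from the barrel's origin.
- cotton_jar: Bystander: white-lidded clear jar of cotton, 62 mm round, 80 mm tall. Origin in the middle of the underside.
- agar_dish: Bystander: petri dish with red agar, 91 mm round, 17 mm tall. Origin in the middle of the underside.
- brown_bottle: Bystander: brown bottle with a red cap, 44 mm round, 86 mm tall. Origin in the middle of the underside.
There are look-alikes about, which are no part of the job. What is meant by the barrel is not orange or purple, and is the larger of those in its own colour.

How it is judged:
By the outcome, as a careful person would: the job done as asked, in the order asked, and still so for the second after the job is handed in, while the arm keeps its last pose, push and grip.
It also fails if it takes over 54 s, if anything falls off the work surface, if the arm or the gripper's body presses on something with over 40 N, if the wrist force passes 120 N, or if a joint passes its speed limit or range.

## Robot

A 6-joint arm with a two-finger parallel gripper is mounted at the origin on a cart in front of the work surface, level with it; the furniture and walls round the work are solid. World frame = base frame: x ahead of the robot, y to its left, z up, the work surface at z = 0. Lengths are in m, angles in rad, forces in N, time in s.
With the tool pointing down it reaches from about 0.325 to 1 m from the base axis. Payload 5.1 kg.
Tool frame: the origin (TCP) lies midway between the tips of the shut fingers; the grasp point (between the pads) lies 19 mm behind it; z points along the fingers, y is the direction in which the jaws open and shut (so a half turn about z gives the same grasp; the last joint's range is limited). The gripper opens to 85 mm and grips with 20 to 120 N. Pads are 22 mm wide; open, the fingers measure 114 mm over their backs; the gripper's body (76 mm by 85 mm) begins 54 mm behind the grasp point. The pads swing forward as they close: fully open they stand 13 mm farther back than shut.
Start: joints at [-1.385, 0.124, 1.65, -0, 1.367, -0.083], TCP at [0.173, -0.627, 0.231] pointing down, gripper open.
Joint ranges: [-2.61, 2.61], [-1.02, 2.33], [0.03, 2.71], [-1.35, 4.49], [0.32, 2.68], [-2.91, 2.91]. Speed limits (rad/s): [2.57, 2.57, 3.14, 3.14, 3.14, 3.14].

## Interface

Orientations are given as [roll, pitch, yaw] about the fixed x, y, z axes, in that order (R = Rz(yaw) Ry(pitch) Rx(roll)).
In Python, from workcell import ctrl gives the robot as it stands. The module is installed in compiled form; this text tells all that it offers.
- The arm moves only by the tool send_rows, never from a script. Its argument "rows" is text: rows parted by semicolons, each of 7 numbers parted by spaces: the shift along the world's x, y, z in cm, then the turn, a rotation vector about the world's x, y, z in rad, then the opening, from 0 (shut) to 1 (fully open). In form: dx dy dz ax ay az hand; .... A call has 1 to 20 rows; each row is the pose to reach, as a shift and turn from the pose commanded when the call began; what a row does not reach only later rows make up. A row lasts 1/10 s, in which the tool goes at most 50 mm and 8.59 degrees, less where a joint would pass 70% of its speed; a pose out of reach is approached as far as the arm can. A call with a gripper value outside its range is refused whole. The fingers move at their own pace and stop on an object; "grip_force" is the grip in N (left out, the last holds). Time passes only in rows, so rows that repeat a pose let the fingers close. It gives the time, the measured TCP pose, the force and the opening at its end, in the units of the state.
- ctrl.state(): the state, without advancing time (a new reading comes with each control period).
- ctrl.grab_frame(name): name is "scene" or "side" or "wrist"; returns a dict with "pixels" (480x640x3 uint8, red, green, blue), "depth" (480x640 float32, m along the optical axis (not along the pixel's ray), 0 where there is no reading), "camera_matrix" (3x3 intrinsics, pixels), "pose" (4x4, takes a point from camera to world coordinates); the wrist camera has in their place "hand_eye" (4x4, takes a point from camera to tool coordinates, whose origin is the TCP and whose axes are the flange's). Camera axes: x right, y down, z forward; pixel columns grow to the right and rows downward; lengths in m; the calibration is good to about 2 mm. A picture is of the moment at which its call begins: read the wrist's pose just before it.
- ctrl.job_done(): hands the job in, once; it reports no verdict.
The state is a dict: "time": time; "joint_positions": joint angles; "qvel": joint speeds; "effort": joint torques, N m; "tool_pos": TCP position; "orientation": TCP orientation; "ft_force": force on the tool from outside, world axes, zero at the start; "torque": the same for the moment, N m; "grip_width": finger opening in m.
Only numpy, scipy, OpenCV 4.12 (cv2) and the standard library are available. Lean on these libraries where they do the work, as an engineer would, in place of code of your own. Each camera call takes 0.05 s, during which the arm holds its last target.

## Working session

There is one attempt and no reset: what is moved stays moved. The work goes in short steps, Python scripts to look and compute and a tool call to move; the robot and the scene stay as the last step left them, time stands still between calls to the robot, and variables do not carry over. Pictures are saved under pics/ and viewed, and the job is handed in when it is done.

Besides the shell and the picture viewer there is one more tool, called after "Request:" as name(argument=value, ...) on one line, values as JSON. send_rows: Moves the arm, as the interface text tells. Its arguments: {"type":"object","properties":{"rows":{"type":"string"},"grip_force":{"type":"number"}},"required":["rows"]}

```bash
mkdir -p pics; cat > h.py <<'E'
import numpy as np, cv2, pickle
from workcell import ctrl
def grab(n,fn=None):
    s=ctrl.state(); f=ctrl.grab_frame(n); f['state']=s
    if fn:
        cv2.imwrite('pics/'+fn+'.png',cv2.cvtColor(f['pixels'],cv2.COLOR_RGB2BGR)); pickle.dump(f,open('pics/'+fn+'.pkl','wb'))
    return f
def load(fn): return pickle.load(open('pics/'+fn+'.pkl','rb'))
def pose(f):
    if 'pose' in f: return f['pose']
    s=f['state']; r,p,y=s['orientation']
    from scipy.spatial.transform import Rotation as R
    T=np.eye(4);T[:3,:3]=R.from_euler('xyz',[r,p,y]).as_matrix();T[:3,3]=s['tool_pos']
    return T@f['hand_eye']
def ray(f,u,v):
    K=f['camera_matrix'];T=pose(f)
    d=T[:3,:3]@np.linalg.solve(K,[u,v,1.]); return T[:3,3],d
def onz(f,u,v,z):
    o,d=ray(f,u,v); return o+d*(z-o[2])/d[2]
def dep(f,u,v):
    o,d=ray(f,u,v); return o+d*f['depth'][int(v),int(u)]
def proj(f,p):
    T=np.linalg.inv(pose(f)); c=T[:3,:3]@np.asarray(p)+T[:3,3]; q=f['camera_matrix']@c; return q[:2]/q[2]
E
python3 - <<'E'
from h import *
for n in ['scene','side','wrist']:
    f=grab(n,n+'0'); print(n,pose(f).round(3).tolist(),f['camera_matrix'].round(1).tolist())
print(ctrl.state())
E
```

```text
scene [[-0.566, -0.521, 0.639, -0.357], [-0.824, 0.345, -0.449, 0.582], [0.014, -0.781, -0.625, 0.929], [0.0, 0.0, 0.0, 1.0]] [[529.6, 0.0, 325.4], [0.0, 529.6, 253.3], [0.0, 0.0, 1.0]]
side [[0.73, -0.603, 0.321, 0.026], [-0.683, -0.636, 0.36, -0.555], [-0.013, -0.482, -0.876, 1.384], [0.0, 0.0, 0.0, 1.0]] [[495.8, 0.0, 321.7], [0.0, 495.8, 244.2], [0.0, 0.0, 1.0]]
wrist [[0.266, -0.914, -0.307, 0.252], [-0.964, -0.253, -0.082, -0.605], [-0.003, 0.318, -0.948, 0.372], [0.0, 0.0, 0.0, 1.0]] [[381.6, 0.0, 322.5], [0.0, 381.6, 241.8], [0.0, 0.0, 1.0]]
{'time': 0.15, 'joint_positions': array([-1.38460342e+00,  1.24414571e-01,  1.65137174e+00,  1.17827385e-05,
        1.36753636e+00, -8.25955952e-02]), 'qvel': array([ 6.03041142e-04, -2.94277773e-03, -3.65134140e-03,  5.38662096e-06,
        7.08706371e-04,  1.31260439e-03]), 'effort': array([ 9.86082232e-04, -4.24226546e+01, -3.66012526e+01, -2.92635002e-05,
        4.66412617e-03, -2.32895047e-06]), 'tool_pos': array([ 0.1725035 , -0.62618539,  0.2302903 ]), 'orientation': array([-3.13986949e+00, -1.54225628e-04,  2.68785985e-01]), 'ft_force': array([-0.22629128,  0.68304031, -0.15106987]), 'torque': array([0.02250536, 0.02459555, 0.0481458 ]), 'grip_width': 0.0856367096408354}
```

View pics/scene0.png

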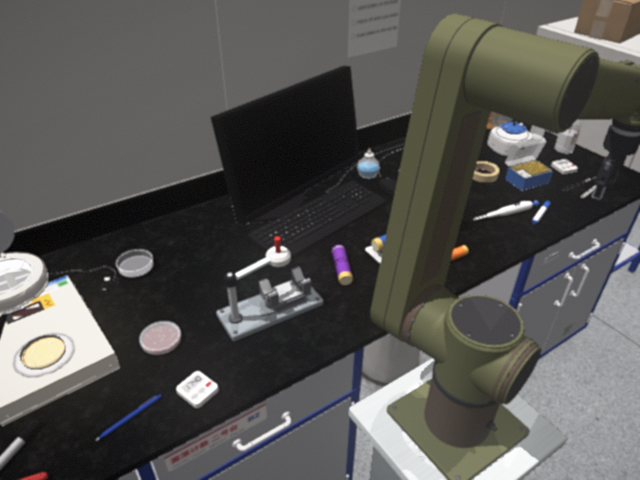

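View pics/side0.png

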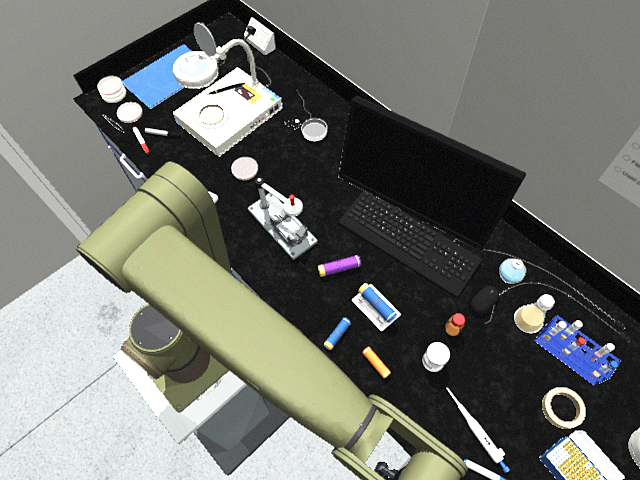

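View pics/wrist0.png

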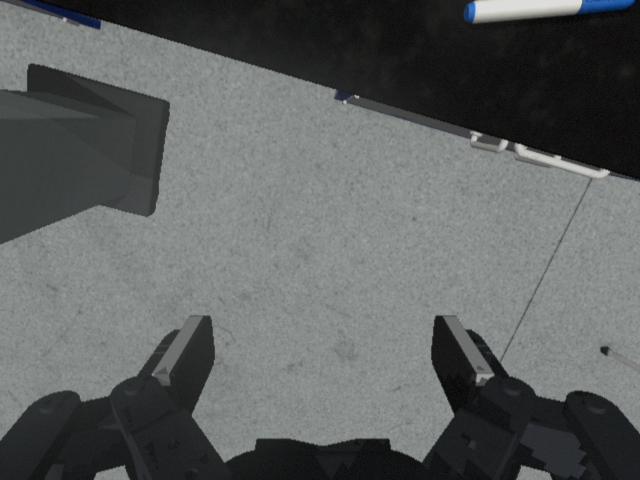

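Candidates in the side view: blue in the white cradle (378,302), smaller loose blue (338,333), purple (340,266) and orange (376,362). The blue one in the cradle is the larger of the two blues, so it fits. I'll confirm it in an enlarged crop.

```bash
python3 - <<'E'
from h import *
im=cv2.imread('pics/side0.png')
a=cv2.resize(im[275:385,315:425],(400,400),interpolation=cv2.INTER_CUBIC)
b=cv2.resize(im[165:275,240:350],(400,400),interpolation=cv2.INTER_CUBIC)
cv2.imwrite('pics/crop0.png',np.hstack([a,b]))
im=cv2.imread('pics/scene0.png')
cv2.imwrite('pics/crop1.png',cv2.resize(im[225:345,205:365],(800,600),interpolation=cv2.INTER_CUBIC))
f=load('side0')
for n,u,v,z in [('bar',378,302,.06),('ring',362,290,.05),('knob',292,198,.19),('jar',436,350,.08),('bottle',456,320,.086),('dish',245,168,.017)]:
    print(n,onz(f,u,v,z).round(3),dep(f,u,v).round(3))
E
```

```text
bar [ 0.499 -0.261  0.06 ] [ 0.499 -0.261  0.06 ]
ring [ 0.496 -0.2    0.05 ] [ 0.491 -0.204  0.062]
knob [0.505 0.106 0.19 ] [0.504 0.104 0.192]
jar [ 0.505 -0.467  0.08 ] [ 0.503 -0.467  0.084]
bottle [ 0.607 -0.45   0.086] [ 0.607 -0.45   0.085]
dish [0.539 0.406 0.017] [0.54  0.408 0.015]
```

View pics/crop0.png

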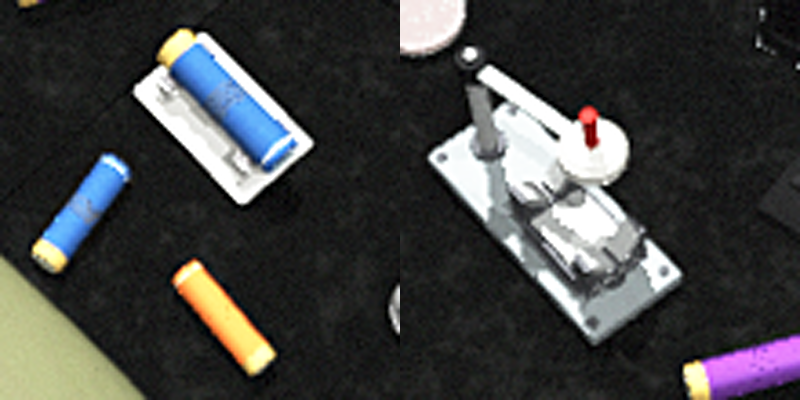

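View pics/crop1.png

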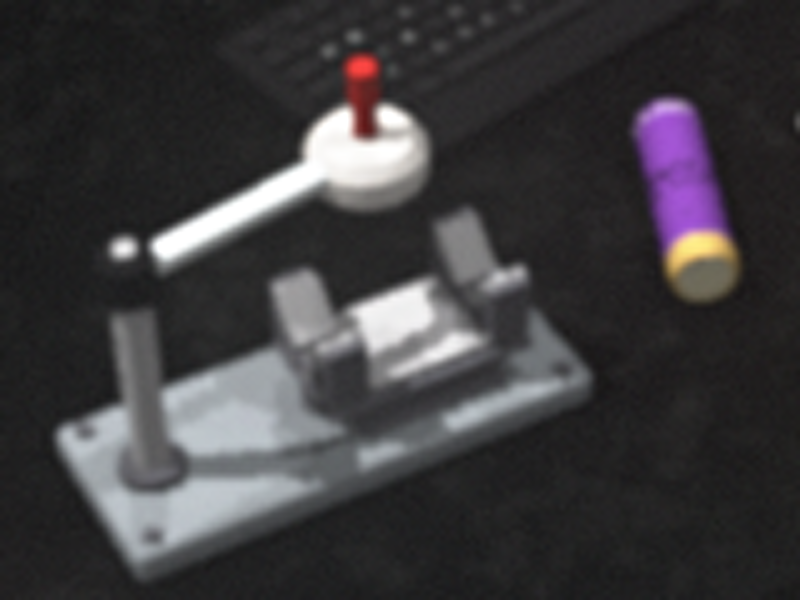

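The crop confirms it: the blue barrel in the cradle is clearly larger than the loose blue one. Its brass ring is at the upper left, toward the jig. Next I'll measure.

```bash
cat > m.py <<'E'
from h import *
def cloud(f):
    K=f['camera_matrix'];T=pose(f);v,u=np.mgrid[0:480,0:640];d=f['depth'].astype(float)
    c=np.stack([(u-K[0,2])/K[0,0]*d,(v-K[1,2])/K[1,1]*d,d],-1)
    P=c@T[:3,:3].T+T[:3,3]; P[d==0]=np.nan; return P
def barrel(f,lo=(.35,-.36),hi=(.62,-.16)):
    P=cloud(f);h=cv2.cvtColor(f['pixels'],cv2.COLOR_RGB2HSV)
    near=(P[...,0]>lo[0])&(P[...,0]<hi[0])&(P[...,1]>lo[1])&(P[...,1]<hi[1])
    return P,h,near
def red(f,P,h,lo,hi):
    m=((h[...,0]<8)|(h[...,0]>172))&(h[...,1]>150)&(h[...,2]>70)
    return m
E
python3 - <<'E'
from m import *
for n in ['side0','scene0']:
    f=load(n);P,h,_=barrel(f); print(n)
    blue=(h[...,0]>95)&(h[...,0]<120)&(h[...,1]>120)
    near=(P[...,0]>.38)&(P[...,0]<.62)&(P[...,1]>-.36)&(P[...,1]<-.15)&(P[...,2]>.035)&(P[...,2]<.075)
    q=P[near&blue]
    if len(q)>30:
        # top line: highest z
        c=cv2.fitLine(q[:,:2].astype(np.float32),cv2.DIST_L2,0,.01,.01).ravel(); print('blue',len(q),c.round(4),'ang',np.degrees(np.arctan2(c[1],c[0])),'zmax',np.percentile(q[:,2],98))
        d=c[:2]; t=(q[:,:2]-c[2:])@d; s=(q[:,:2]-c[2:])@[-d[1],d[0]]; print('t',np.percentile(t,[1,99]),'s',np.percentile(s,[1,99]))
        al=(h[...,1]>-1)&near; q=P[al]; t=(q[:,:2]-c[2:])@d; s=(q[:,:2]-c[2:])@[-d[1],d[0]]; k=(abs(s)<.025)&(q[:,2]>.045); print('all t',np.percentile(t[k],[1,99]))
    # knob
    r=((h[...,0]<8)|(h[...,0]>172))&(h[...,1]>150)&(h[...,2]>70)&(P[...,2]>.14)&(P[...,2]<.2)
    nr=np.argwhere(r); print('knob px',nr.mean(0)[::-1],'P',np.nanmean(P[r],0).round(4),len(nr), P[r].min(0).round(3),P[r].max(0).round(3))
    # jig plate
    j=(P[...,2]>.013)&(P[...,2]<.023)&(P[...,0]>.3)&(P[...,0]<.6)&(P[...,1]>-.1)&(P[...,1]<.3)
    lab,nn=cv2.connectedComponents(j.astype(np.uint8))
    cs,_l,st,ce=cv2.connectedComponentsWithStats(j.astype(np.uint8)); i=1+np.argmax(st[1:,4]); q=P[_l==i]
    print('plate',len(q),cv2.minAreaRect(q[:,:2].astype(np.float32)),np.median(q[:,2]))
    # hub
    hb=(P[...,2]>.150)&(P[...,2]<.164)&(P[...,0]>.3)&(P[...,0]<.6)&(P[...,1]>.1)&(P[...,1]<.3)
    print('hub',hb.sum(),P[hb].mean(0).round(4), np.argwhere(hb).mean(0)[::-1])
    # white head top
    w=(P[...,2]>.148)&(P[...,2]<.156)&(P[...,0]>.35)&(P[...,0]<.6)&(P[...,1]>.0)&(P[...,1]<.18)
    print('head',w.sum(),(P[w].min(0)+P[w].max(0))/2)
E
```

```text
side0
blue 376 [ 0.0418  0.9991  0.4969 -0.2633] ang 87.60257 zmax 0.06501834069942436
t [-0.05608944  0.0552049 ] s [-0.01763681  0.01434994]
all t [-0.05710952  0.07070585]
knob px [291.89285714 200.14285714] P [0.5035 0.1051 0.1808] 28 [0.499 0.101 0.158] [0.511 0.113 0.197]
plate 958 ((0.4821099638938904, 0.1503603160381317), (0.247528538107872, 0.10139533132314682), 87.05511474609375) 0.018169388886267623
hub 162 [0.4965 0.1631 0.154 ] [278.12345679 194.98148148]
head 172 [0.50440194 0.12964288 0.15191978]
scene0
knob px [277.21818182 242.2       ] P [0.5023 0.1137 0.182 ] 55 [0.498 0.104 0.162] [0.508 0.12  0.194]
plate 1761 ((0.4818677008152008, 0.1537964791059494), (0.24491408467292786, 0.1032433807849884), 86.43453979492188) 0.01683134510483708
hub 196 [0.4954 0.1719 0.153 ] [256.72959184 262.61734694]
head 174 [0.50388326 0.12484896 0.15191107]
```

Request:
send_rows(rows="32.5 36.5 5 0 0 1.26 1; 32.5 36.5 5 0 0 1.26 1; 32.5 36.5 5 0 0 1.26 1; 32.5 36.5 5 0 0 1.26 1; 32.5 36.5 5 0 0 1.26 1; 32.5 36.5 5 0 0 1.26 1; 32.5 36.5 5 0 0 1.26 1; 32.5 36.5 5 0 0 1.26 1; 32.5 36.5 5 0 0 1.26 1; 32.5 36.5 5 0 0 1.26 1; 32.5 36.5 5 0 0 1.26 1; 32.5 36.5 5 0 0 1.26 1; 32.5 36.5 5 0 0 1.26 1; 32.5 36.5 5 0 0 1.26 1")

```text
time: 1.55
tool_pos: [0.4968, -0.2626, 0.2809]
orientation: [-3.141, -0.0, 1.527]
ft_force: [0.8, 0.2, -0.1]
grip_width: 0.0856
```

```bash
python3 - <<'E'
from m import *
f=grab('wrist','w1'); grab('side','side1'); grab('scene','scene1')
P=cloud(f);h=cv2.cvtColor(f['pixels'],cv2.COLOR_RGB2HSV)
blue=(h[...,0]>95)&(h[...,0]<120)&(h[...,1]>120)&(P[...,2]>.03)&(P[...,2]<.08)
q=P[blue];print(len(q))
# fit cylinder axis radius .018
from scipy.optimize import least_squares
def res(p):
    a=p[:3];d=np.array([p[3],1,p[4]]);d/=np.linalg.norm(d);w=q-[a[0],-.263,a[1]];return np.linalg.norm(w-np.outer(w@d,d),axis=1)-.018
r=least_squares(lambda p:res(np.array([p[0],p[1],0,p[2],p[3]])),[.497,.042,.04,0],loss='soft_l1',f_scale=.002)
print(r.x.round(4),'ang',np.degrees(np.arctan2(1,r.x[2])),np.abs(r.fun).mean())
br=(P[...,2]>.03)&(P[...,2]<.08)&(h[...,0]>15)&(h[...,0]<35)&(h[...,1]>80)
yy=P[br];print('brass y',np.percentile(yy[:,1],[1,50,99]),yy.mean(0),len(yy)); print('blue y',np.percentile(q[:,1],[1,99]))
E
```

```text
2142
[ 0.506   0.0485 -0.633  -0.016 ] ang 122.3332514001022 0.007233115694321786
brass y [-0.45805637 -0.20359914 -0.19105808] [ 0.54687572 -0.30660676  0.05545688] 1007
blue y [-0.6504239  -0.20802629]
```

View pics/w1.png

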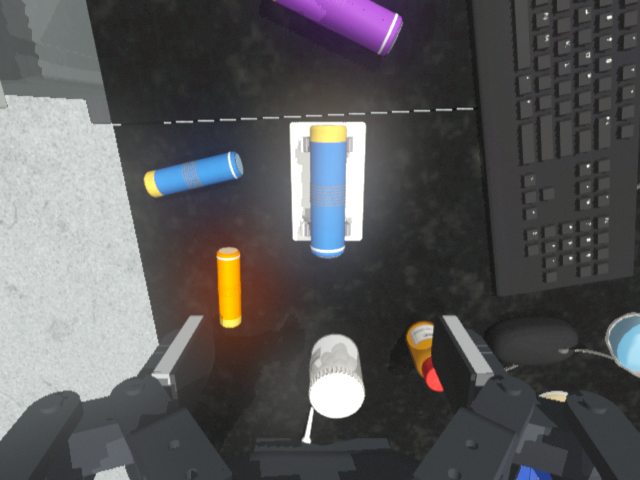

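View pics/scene1.png

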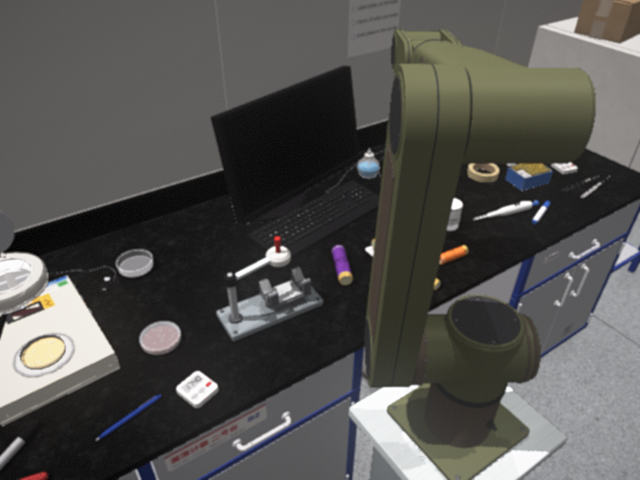

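The wrist view shows the barrel at (328,190) with its brass end at the top, which is +y toward the jig. I'll refit with the region limited to the barrel.

```bash
python3 - <<'E'
from m import *
from scipy.optimize import least_squares
f=load('w1')
P=cloud(f);h=cv2.cvtColor(f['pixels'],cv2.COLOR_RGB2HSV)
box=np.zeros((480,640),bool);box[115:265,295:362]=1
blue=box&(h[...,0]>95)&(h[...,0]<120)&(h[...,1]>120)
br=box&(h[...,0]>15)&(h[...,0]<35)&(h[...,1]>100)&(P[...,2]>.03)
q=P[(blue|br)&(P[...,2]>.035)]
def res(p):
    d=np.array([p[2],1,p[3]]);d/=np.linalg.norm(d);w=q-[p[0],-.263,p[1]];return np.linalg.norm(w-np.outer(w@d,d),axis=1)-.018
r=least_squares(res,[.497,.042,.04,0],loss='soft_l1',f_scale=.002)
print(len(q),r.x.round(4),'ang',np.degrees(np.arctan2(1,r.x[2])),np.abs(r.fun).mean())
d=np.array([r.x[2],1,r.x[3]]);d/=np.linalg.norm(d)
al=P[box&(P[...,2]>.05)&(P[...,2]<.07)]; t=(al-[r.x[0],-.263,r.x[1]])@d; print('t all',np.percentile(t,[.5,99.5]),t.min(),t.max())
t=(P[br]-[r.x[0],-.263,r.x[1]])@d;print('brass t',np.percentile(t,[1,99]))
# pixel method: edge columns of barrel at z=.042
m=(blue|br)
ys=np.argwhere(m)
for v in (150,220):
    c=np.where(m[v])[0]; print(v,c.min(),c.max(),onz(f,(c.min()+c.max())/2,v,.046))
for z in (.06,):
  print('end px',ys[:,0].min(),ys[:,0].max(),onz(f,328,ys[:,0].min()-.5,z),onz(f,328,ys[:,0].max()+.5,.05))
for n in ['scene1','side1']:
    f=load(n);P=cloud(f)
    k=(P[...,0]>.4)&(P[...,0]<.9)&(P[...,1]>.05)&(P[...,1]<.45)&(P[...,2]>.03)
    q=P[k]; far=q[q[:,0]>.54]; print(n,'x>.54:',len(far)); 
    H,xe,ye=np.histogram2d(far[:,0],far[:,1],bins=[np.arange(.54,.92,.04),np.arange(.05,.46,.05)]); print(H.astype(int))
E
```

```text
2495 [0.5015 0.0411 0.0447 0.0009] ang 87.43829446616657 0.0005374923024351223
t all [-0.05516678  0.07262951] -0.05752728422408455 0.0727321794545651
brass t [0.05849066 0.07186104]
150 323 340 [ 0.50748698 -0.21387916  0.046     ]
220 316 343 [ 0.50290957 -0.2836072   0.046     ]
end px 126 256 [ 0.50483894 -0.19075126  0.06      ] [ 0.49982384 -0.32187004  0.05      ]
scene1 x>.54: 3181
[[   0    0    0    0    0    0    0    0]
 [   0    0    0    0    0    0    0    0]
 [   0    0    0    0    0    0    0    0]
 [  26   52    0    0    0    0    0    0]
 [1016  789    0    0    0    0    0    0]
 [ 807  476    0    0    0    0    0    0]
 [  14    1    0    0    0    0    0    0]
 [   0    0    0    0    0    0    0    0]
 [   0    0    0    0    0    0    0    0]]
side1 x>.54: 1819
[[  0   0   0   0   0   0   0   0]
 [  0   0   0   0   0   0   0   0]
 [  0   0   0   0   0   0   0   0]
 [ 14  19   0   0   0   0   0   0]
 [685 289   0   0   0   0   0   0]
 [620 163   0   0   0   0   1   0]
 [ 24   0   0   0   0   1   0   1]
 [  0   0   0   0   0   0   0   0]
 [  0   0   0   0   0   0   2   0]]
```

Request:
send_rows(rows="0.5 31 3 0 0 0.15 0.42; 0.5 31 3 0 0 0.15 0.42; 0.5 31 3 0 0 0.15 0.42; 0.5 31 3 0 0 0.15 0.42; 0.5 31 3 0 0 0.15 0.42; 0.5 31 3 0 0 0.15 0.42; 0.5 31 3 0 0 0.15 0.42; 0.5 31 3 0 0 0.15 0.42; 0.5 31 3 0 0 0.15 0.42; 0.5 31 3 0 0 0.15 0.42")

```text
time: 2.7
tool_pos: [0.5026, 0.0468, 0.3109]
orientation: [-3.141, 0.0, 1.676]
ft_force: [0.4, 0.1, 0.4]
grip_width: 0.036
```

```bash
python3 - <<'E'
from m import *
f=grab('wrist','w2'); print(f['state']['tool_pos'],f['state']['orientation'],f['state']['grip_width'],f['state']['time'])
P=cloud(f);h=cv2.cvtColor(f['pixels'],cv2.COLOR_RGB2HSV)
r=((h[...,0]<8)|(h[...,0]>172))&(h[...,1]>150)&(h[...,2]>70)&(P[...,2]>.14)&(P[...,2]<.21)
top=r&(P[...,2]>.188)
print('knob',r.sum(),np.nanmean(P[top],0),top.sum(),np.argwhere(top).mean(0)[::-1],P[r].max(0))
hb=(P[...,2]>.154)&(P[...,2]<.162)&(P[...,1]>.19); q=P[hb]; print('hub',hb.sum(),cv2.minEnclosingCircle(q[:,:2].astype(np.float32)),np.argwhere(hb).mean(0)[::-1])
j=(P[...,2]>.013)&(P[...,2]<.023)&(P[...,0]>.4)&(P[...,0]<.56)&(P[...,1]>-.0)&(P[...,1]<.3)
q=P[j];print('plate',len(q),cv2.minAreaRect(q[:,:2].astype(np.float32)))
w=(P[...,2]>.149)&(P[...,2]<.155)&(P[...,1]<.16);print('head',cv2.minEnclosingCircle(P[w][:,:2].astype(np.float32)))
E
```

```text
[0.50260719 0.04676133 0.31094603] [-3.14094535e+00  3.71510470e-04  1.67641175e+00] 0.03599450012427799 2.7
knob 282 [0.5065149  0.11061232 0.19149914] 282 [338.34397163 143.80851064] [0.51262649 0.11695549 0.19327789]
hub 0 ((0.0, 0.0), 0.0) [nan nan]
plate 8663 ((0.48329949378967285, 0.13722695410251617), (0.2146337628364563, 0.09998974204063416), 86.6794204711914)
head ((0.6329575777053833, 0.004872485995292664), 0.19355401396751404)<stdin>:7: RuntimeWarning: Mean of empty slice.
  ret = um.true_divide(
```

View pics/w2.png

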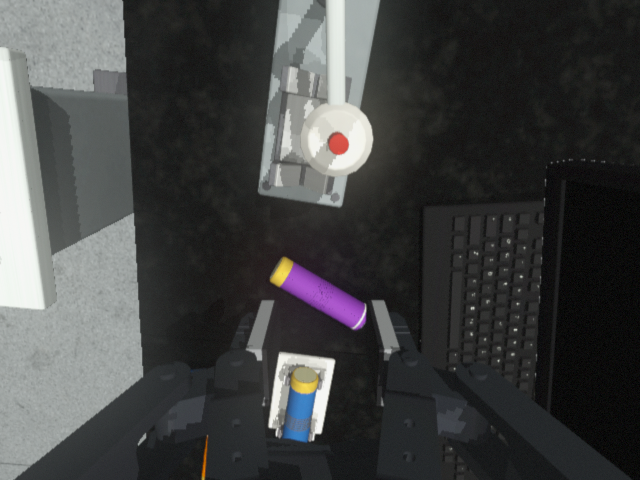

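The wrist view shows the red knob at (338,144), with the arm leading up to the hub out of frame. The knob-to-hinge distance comes out at 135.2 mm, which agrees with the given 135. Lowering the part-open fingers around the knob.

Request:
send_rows(rows="0.4 6.4 -5 0 0 0.015 0.42; 0.4 6.4 -8 0 0 0.015 0.42; 0.4 6.4 -11 0 0 0.015 0.42; 0.4 6.4 -14.5 0 0 0.015 0.42; 0.4 6.4 -14.5 0 0 0.015 0.42; 0.4 6.4 -14.5 0 0 0.015 0.42")

```text
time: 3.35
tool_pos: [0.5067, 0.1114, 0.1664]
orientation: [-3.14, 0.0, 1.692]
ft_force: [-0.5, -0.0, 0.1]
grip_width: 0.0363
```

```bash
python3 - <<'E'
from m import *
f=grab('wrist','w3'); 
s=ctrl.state();print(s['tool_pos'],s['ft_force'],s['grip_width'])
H=np.array([.4895,.2447]);p=s['tool_pos'][:2];
v=p-H
for a in np.append(np.arange(.2,1.36,.12),[1.386]):
    # rotate a + extra so finger pushes: gap(36-14)/2=11mm = .08rad
    aa=a;R=np.array([[np.cos(aa),-np.sin(aa)],[np.sin(aa),np.cos(aa)]]); d=H+R@v-p; print(aa.round(3),(d*100).round(1))
E
```

```text
[0.50776124 0.11162088 0.16811678] [ 0.61810179 -0.87843759  0.60380118] 0.03567267798543263
0.2 [2.6 0.6]
0.32 [4.1 1.3]
0.44 [5.5 2. ]
0.56 [6.8 3. ]
0.68 [8.  4.1]
0.8 [9.  5.3]
0.92 [9.9 6.7]
1.04 [10.6  8.1]
1.16 [11.1  9.7]
1.28 [11.4 11.2]
1.386 [11.6 12.7]
```

View pics/w3.png

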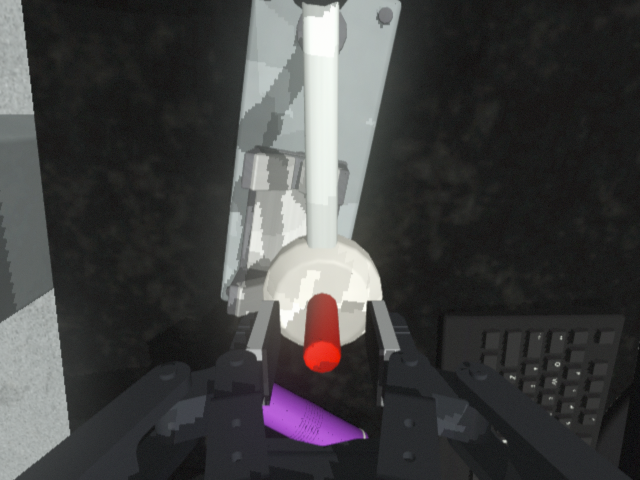

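Request:
send_rows(rows="0.7 0.1 0 0 0 0.06 0.42; 1.5 0.3 0 0 0 0.12 0.42; 2.6 0.6 0 0 0 0.2 0.42; 3.4 0.9 0 0 0 0.26 0.42; 4.1 1.3 0 0 0 0.32 0.42; 4.8 1.6 0 0 0 0.38 0.42; 5.5 2 0 0 0 0.44 0.42; 6.2 2.5 0 0 0 0.5 0.42; 6.8 3 0 0 0 0.56 0.42; 7.4 3.5 0 0 0 0.62 0.42; 8 4.1 0 0 0 0.68 0.42; 8.5 4.7 0 0 0 0.74 0.42; 9 5.3 0 0 0 0.8 0.42; 9.5 6 0 0 0 0.86 0.42; 9.9 6.7 0 0 0 0.92 0.42; 10.3 7.4 0 0 0 0.98 0.42; 10.6 8.1 0 0 0 1.04 0.42; 10.9 8.9 0 0 0 1.1 0.42; 11.1 9.7 0 0 0 1.16 0.42; 11.1 9.7 0 0 0 1.16 0.42")

```text
time: 5.4
tool_pos: [0.6196, 0.2098, 0.1697]
orientation: [3.139, 0.004, 2.854]
ft_force: [-0.0, -0.3, -0.1]
grip_width: 0.0357
```

```bash
python3 - <<'E'
from m import *
f=grab('wrist','w4'); 
s=ctrl.state();print(s['tool_pos'],s['orientation'],s['ft_force'],s['grip_width'])
H=np.array([.4895,.2447])
P=cloud(f);h=cv2.cvtColor(f['pixels'],cv2.COLOR_RGB2HSV)
r=((h[...,0]<8)|(h[...,0]>172))&(h[...,1]>150)&(h[...,2]>70);print(r.sum(),np.argwhere(r).mean(0)[::-1],np.nanmean(P[r],0))
E
```

```text
[0.61923722 0.20946908 0.16932616] [3.13938131 0.00379909 2.85249345] [-0.82543739 -0.02074046 -0.50099548] 0.03596918575887513
1857 [296.75767367 334.5638126 ] [0.61584008 0.20071722 0.18350918]
```

View pics/w4.png

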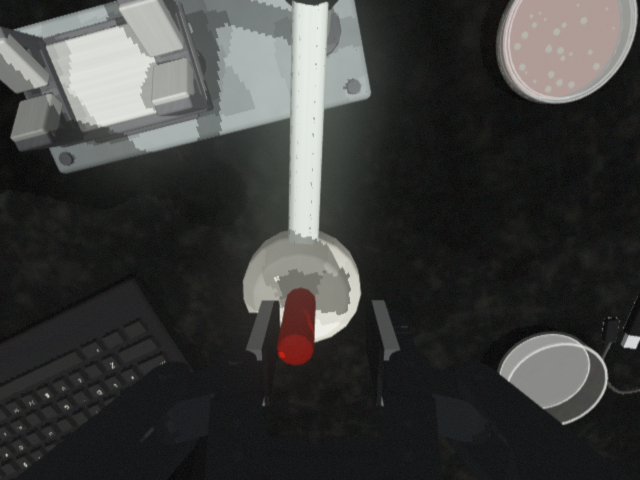

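Request:
send_rows(rows="0.2 0.8 0 0 0 0.06 0.42; 0.3 1.5 0 0 0 0.12 0.42; 0.4 2.3 0 0 0 0.18 0.42; 0.5 3 0 0 0 0.23 0.42; 0.5 3.6 0 0 0 0.28 0.42; 0.5 4.2 0 0 0 0.32 0.42; 0.5 4.2 0 0 0 0.32 0.42; 0.5 4.2 0 0 0 0.32 0.42; 0.5 3.6 0 0 0 0.32 0.42; 0.5 3.4 0 0 0 0.32 0.42; 0.5 3.4 0 0 0 0.32 0.42; 0.5 3.4 3 0 0 0.32 0.42; 0.5 3.4 8 0 0 0.32 0.42; 0.5 3.4 13 0 0 0.32 0.42; 0.5 3.4 13 0 0 0.32 0.42")

```text
time: 6.95
tool_pos: [0.6259, 0.2443, 0.3074]
orientation: [3.137, 0.016, -3.11]
ft_force: [0.5, 0.3, 0.8]
grip_width: 0.0357
```

```bash
python3 - <<'E'
from m import *
f=grab('side','side5'); s=ctrl.state();print(s['tool_pos'],s['orientation'],s['time'],s['joint_positions'])
for f in [f,grab('scene','scene5'),grab('wrist','w5')]:
    P=cloud(f);h=cv2.cvtColor(f['pixels'],cv2.COLOR_RGB2HSV)
    r=((h[...,0]<8)|(h[...,0]>172))&(h[...,1]>150)&(h[...,2]>70)&(P[...,2]>.14)&(P[...,2]<.2)
    p=np.nanmean(P[r],0); print(r.sum(),p, 'lamp', np.arctan2(p[1]-.2447,p[0]-.4895)+1.5708+.058)
E
```

```text
[0.62472495 0.24392471 0.30303697] [ 3.13875044  0.0104039  -3.10965573] 7.0 [ 2.92212315e-01  1.28788068e-01  1.52541893e+00  6.94360340e-05
  1.47660075e+00 -1.31054187e+00]
29 [0.62141148 0.23553863 0.18019561] lamp 1.5594604543971238
81 [ 0.61775371 -0.12525428  0.17665882] lamp 0.39171283455431943
257 [0.62380996 0.24116559 0.19143072] lamp 1.602490727747012
```

View pics/side5.png

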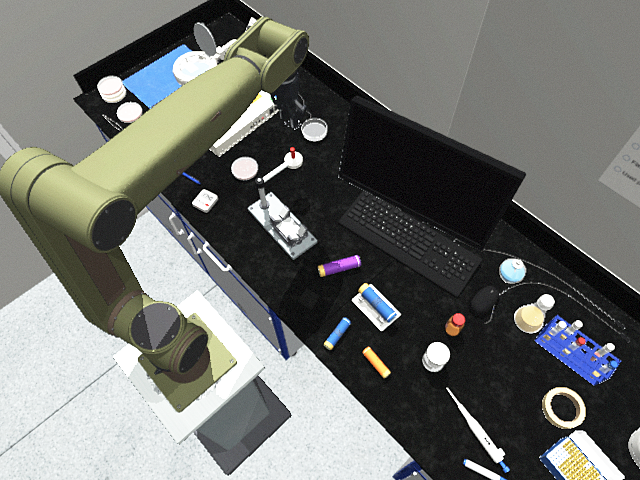

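Side view: the knob is now at (293,155), the arm pointing away from the robot, lamp angle about 1.58 rad. The bystanders look unmoved. Next I'll look at the V-block from above.

Request:
send_rows(rows="-14.2 -12.3 0 0 0 -1.66 1; -14.2 -12.3 0 0 0 -1.66 1; -14.2 -12.3 0 0 0 -1.66 1; -14.2 -12.3 0 0 0 -1.66 1; -14.2 -12.3 0 0 0 -1.66 1; -14.2 -12.3 0 0 0 -1.66 1; -14.2 -12.3 0 0 0 -1.66 1; -14.2 -12.3 0 0 0 -1.66 1; -14.2 -12.3 0 0 0 -1.66 1; -14.2 -12.3 0 0 0 -1.66 1; -14.2 -12.3 0 0 0 -1.66 1; -14.2 -12.3 0 0 0 -1.66 1; -14.2 -12.3 0 0 0 -1.66 1; -14.2 -12.3 0 0 0 -1.66 1; -14.2 -12.3 0 0 0 -1.66 1")

```text
time: 8.6
tool_pos: [0.4805, 0.1203, 0.2959]
orientation: [-3.141, 0.0, 1.515]
ft_force: [-0.0, -0.8, -1.0]
grip_width: 0.0852
```

```bash
python3 - <<'E'
from m import *
f=grab('wrist','w6'); s=f['state'];print(s['tool_pos'],s['orientation'],s['time'])
P=cloud(f)
k=(P[...,0]>.4)&(P[...,0]<.56)&(P[...,1]>-.0)&(P[...,1]<.3)
j=k&(P[...,2]>.013)&(P[...,2]<.023);q=P[j];print('plate',len(q),cv2.minAreaRect(q[:,:2].astype(np.float32)),np.median(q[:,2]))
v=k&(P[...,2]>.05)&(P[...,2]<.085)&(P[...,1]<.19);q=P[v];print('vee',len(q),cv2.minAreaRect(q[:,:2].astype(np.float32)),q.max(0),q.min(0))
# face planes
for sgn in (-1,1):
  for e in (-1,1):
    d=np.array([np.cos(np.radians(86.7)),np.sin(np.radians(86.7))]);n=np.array([d[1],-d[0]])
    o=np.array([.4815,.110]);w=P[...,:2]-o;x=w@n;y=w@d
    m=v&(x*sgn>.006)&(x*sgn<.026)&(y*e>.036)&(y*e<.052)
    q=P[m];A=np.c_[x[m],np.ones(m.sum())];c,*_=np.linalg.lstsq(A,P[m][:,2],rcond=None);print(sgn,e,m.sum(),c)
E
```

```text
[0.48045119 0.12032252 0.29590319] [-3.14092739e+00  1.35609001e-04  1.51504193e+00] 8.6
plate 11530 ((0.4842528700828552, 0.15285015106201172), (0.2439388930797577, 0.09997902065515518), 86.7179946899414) 0.017456511801500874
vee 3226 ((0.4817727208137512, 0.10993620753288269), (0.11010531336069107, 0.06409497559070587), 86.65869140625) [0.5166711  0.16649737 0.08086891] [0.44671984 0.05327794 0.05002535]
-1 -1 293 [-0.91317359  0.05736373]
-1 1 371 [-0.90414293  0.05755743]
1 -1 294 [0.95664702 0.05621648]
1 1 371 [0.93231185 0.05657085]
```

View pics/w6.png

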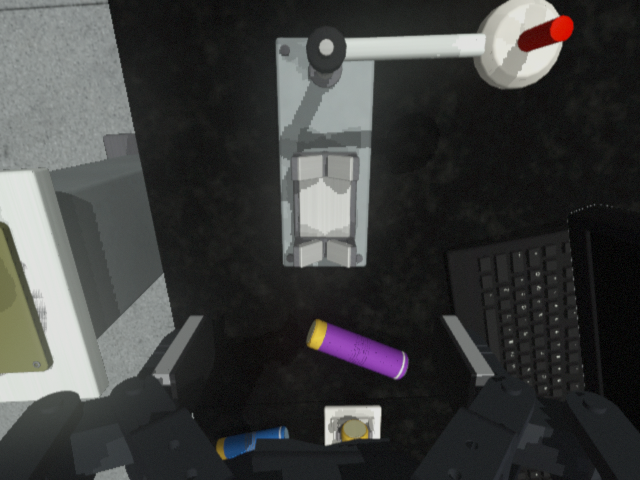

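Top view: the V-block is centred at about (326,212) px, world (.482,.110), with the groove at 86.7°. Its 110×64 mm footprint matches the given sizes. The lamp is well clear at the upper right. Now to the barrel.

Request:
send_rows(rows="2.1 -37.6 0 0 0 0.011 1; 2.1 -37.6 0 0 0 0.011 1; 2.1 -37.6 0 0 0 0.011 1; 2.1 -37.6 0 0 0 0.011 1; 2.1 -37.6 0 0 0 0.011 1; 2.1 -37.6 0 0 0 0.011 1; 2.1 -37.6 0 0 0 0.011 1; 2.1 -37.6 0 0 0 0.011 1; 2.1 -37.6 -5 0 0 0.011 1; 2.1 -37.6 -10 0 0 0.011 1; 2.1 -37.6 -14 0 0 0.011 1; 2.1 -37.6 -16 0 0 0.011 1; 2.1 -37.6 -16 0 0 0.011 1; 2.1 -37.6 -16 0 0 0.011 1")

```text
time: 10.05
tool_pos: [0.5019, -0.2558, 0.1369]
orientation: [3.141, 0.0, 1.525]
ft_force: [0.6, -0.5, 0.4]
grip_width: 0.0854
```

```bash
python3 - <<'E'
from m import *
from scipy.optimize import least_squares
from scipy.spatial.transform import Rotation as R
f=grab('wrist','w7'); s=f['state'];print(s['tool_pos'],s['orientation'],s['time'])
P=cloud(f);h=cv2.cvtColor(f['pixels'],cv2.COLOR_RGB2HSV)
near=(abs(P[...,0]-.502)<.03)&(abs(P[...,1]+.255)<.08)&(P[...,2]>.038)&(P[...,2]<.07)
col=((h[...,0]>95)&(h[...,0]<120)|(h[...,0]>15)&(h[...,0]<35))&(h[...,1]>100)
q=P[near&col]
def res(p):
    d=np.array([p[2],1,p[3]]);d/=np.linalg.norm(d);w=q-[p[0],-.255,p[1]];return np.linalg.norm(w-np.outer(w@d,d),axis=1)-.018
r=least_squares(res,[.5,.042,.04,0],loss='soft_l1',f_scale=.002)
print(len(q),r.x.round(4),'ang',np.arctan2(1,r.x[2]),np.abs(r.fun).mean())
d=np.array([r.x[2],1,r.x[3]]);d/=np.linalg.norm(d)
t=(P[near&(P[...,2]>.045)]-[r.x[0],-.255,r.x[1]])@d;print(t.min(),t.max(),np.percentile(t,[.5,99.5]))
E
```

```text
[ 0.50190648 -0.25583806  0.13692878] [3.14124030e+00 2.01466389e-04 1.52518800e+00] 10.05
7797 [5.019e-01 4.110e-02 4.420e-02 5.000e-04] ang 1.5266175595308273 0.0004487023058999692
-0.06571468799796616 0.06502507244678497 [-0.06212696  0.06488491]
```

View pics/w7.png

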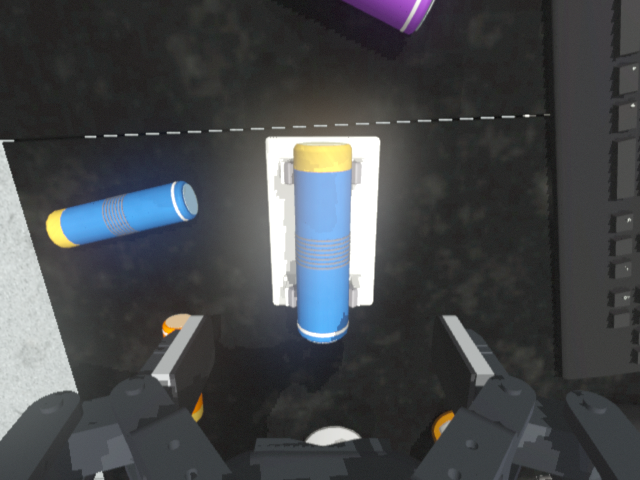

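Request:
send_rows(rows="0 0 -4 0 0 0 1; 0 0 -7 0 0 0 1; 0 0 -9.5 0 0 0 1; 0 0 -11 0 0 0 1; 0 0 -11.7 0 0 0 1; 0 0 -11.7 0 0 0 1; 0 0 -11.7 0 0 0 1; 0 0 -11.7 0 0 0 0.55; 0 0 -11.7 0 0 0 0.48; 0 0 -11.7 0 0 0 0.44; 0 0 -11.7 0 0 0 0.4; 0 0 -11.7 0 0 0 0.3; 0 0 -11.7 0 0 0 0; 0 0 -11.7 0 0 0 0; 0 0 -11.7 0 0 0 0", grip_force=25)

```text
time: 11.6
tool_pos: [0.5019, -0.2558, 0.0199]
orientation: [3.141, 0.0, 1.525]
ft_force: [-3.0, 1.5, 5.1]
grip_width: 0.0354
```

```bash
python3 - <<'E'
from m import *
f=grab('wrist','w8'); s=ctrl.state()
for k in ['tool_pos','orientation','time','ft_force','torque','grip_width']: print(k,s[k])
E
```

```text
tool_pos [ 0.50185788 -0.25583437  0.01989948]
orientation [3.14118343e+00 2.76412220e-04 1.52486706e+00]
time 11.65
ft_force [-1.73384802  1.08632284  5.49177297]
torque [0.14164492 0.29771924 0.03576175]
grip_width 0.03517990611176853
```

View pics/w8.png

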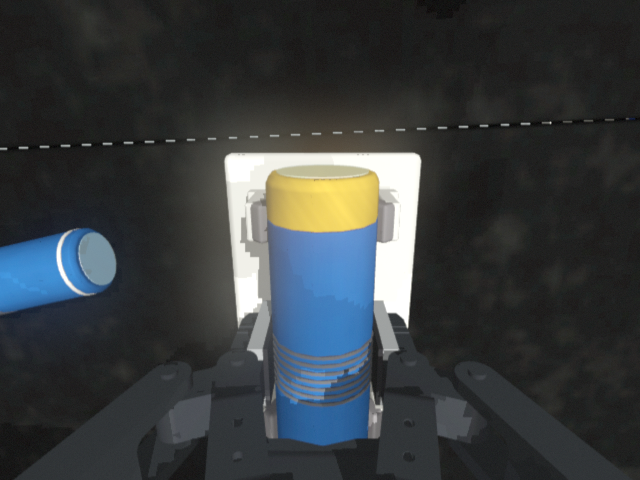

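The barrel is between the pads at mid-band (opening 35 mm). I'll firm up the grip and lift.

Request:
send_rows(rows="0 0 0 0 0 0 0; 0 0 0 0 0 0 0; 0 0 0.5 0 0 0 0; 0 0 1 0 0 0 0; 0 0 2 0 0 0 0; 0 0 4 0 0 0 0; 0 0 7 0 0 0 0; 0 0 11 0 0 0 0; 0 0 15 0 0 0 0; 0 0 17 0 0 0 0; 0 0 17 0 0 0 0; 0 0 17 0 0 0 0", grip_force=70)

```text
time: 12.85
tool_pos: [0.5012, -0.2554, 0.1888]
orientation: [-3.141, -0.0, 1.525]
ft_force: [-0.5, -0.2, -4.2]
grip_width: 0.0343
```

```bash
python3 - <<'E'
from m import *
f=grab('wrist','w9'); s=f['state']
for k in ['tool_pos','orientation','time','ft_force','torque','grip_width']: print(k,s[k])
P=cloud(f);h=cv2.cvtColor(f['pixels'],cv2.COLOR_RGB2HSV)
from scipy.optimize import least_squares
p0=s['tool_pos']
near=(abs(P[...,0]-p0[0])<.03)&(P[...,1]-p0[1]<.075)&(P[...,1]-p0[1]>.015)&(abs(P[...,2]-p0[2]-.03)<.03)
col=((h[...,0]>95)&(h[...,0]<120)|(h[...,0]>15)&(h[...,0]<35))&(h[...,1]>100)
q=P[near&col]-p0
def res(p):
    d=np.array([p[2],1,p[3]]);d/=np.linalg.norm(d);w=q-[p[0],0,p[1]];return np.linalg.norm(w-np.outer(w@d,d),axis=1)-.018
r=least_squares(res,[0,.022,.04,0],loss='soft_l1',f_scale=.002)
d=np.array([r.x[2],1,r.x[3]]);d/=np.linalg.norm(d)
print(len(q),r.x.round(4),'ang',np.arctan2(1,r.x[2]),np.abs(r.fun).mean(), 'ring end t',np.percentile((q-[r.x[0],0,r.x[1]])@d,99.5), q[:,1].max())
E
```

```text
tool_pos [ 0.50124228 -0.25544733  0.18884711]
orientation [-3.14125489e+00 -2.18370050e-04  1.52477538e+00]
time 12.85
ft_force [-0.49136569 -0.23902744 -4.18718894]
torque [0.03496007 0.03198684 0.02635911]
grip_width 0.03426084754731705
16480 [ 0.0002  0.0212  0.0441 -0.0048] ang 1.5267273614118533 0.00041976470544728423 ring end t 0.06492281869398568 0.06584670246852092
```

View pics/w9.png

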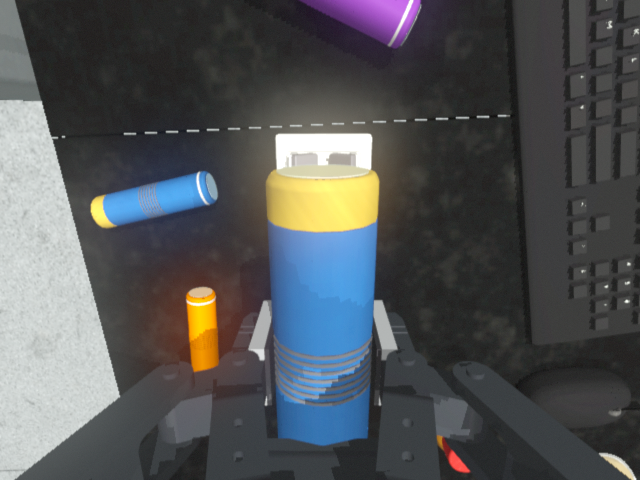

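Request:
send_rows(rows="-1 4 0 0 0 -0.014 0; -1.9 8 0 0 0 -0.014 0; -1.9 12 0 0 0 -0.014 0; -1.9 16 0 0 0 -0.014 0; -1.9 20 0 0 0 -0.014 0; -1.9 24 0 0 0 -0.014 0; -1.9 28 0 0 0 -0.014 0; -1.9 31 0 0 0 -0.014 0; -1.9 34 0 0 0 -0.014 0; -1.9 36 0 0 0 -0.014 0; -1.9 36.5 0 0 0 -0.014 0; -1.9 36.5 0 0 0 -0.014 0; -1.9 36.5 -4 0 0 -0.014 0; -1.9 36.5 -7 0 0 -0.014 0; -1.9 36.5 -9.5 0 0 -0.014 0; -1.9 36.5 -11 0 0 -0.014 0; -1.9 36.5 -11 0 0 -0.014 0; -1.9 36.5 -11 0 0 -0.014 0; -1.9 36.5 -11 0 0 -0.014 0")

```text
time: 14.8
tool_pos: [0.484, 0.1092, 0.0811]
orientation: [3.139, -0.0, 1.51]
ft_force: [0.1, 0.2, -2.9]
grip_width: 0.0343
```

```bash
python3 - <<'E'
from m import *
f=grab('wrist','w10'); s=f['state']
for k in ['tool_pos','orientation','time','ft_force','torque','grip_width']: print(k,s[k])
import numpy as np
print(np.mean([grab('side')['state']['ft_force'] for i in range(6)],0))
P=cloud(f)
k=(P[...,0]>.4)&(P[...,0]<.56)&(P[...,1]>-.0)&(P[...,1]<.3)
h=cv2.cvtColor(f['pixels'],cv2.COLOR_RGB2HSV)
v=k&(P[...,2]>.045)&(P[...,2]<.085)&(P[...,1]>.13)&(P[...,1]<.19)&(h[...,1]<60)
q=P[v];d=np.array([np.cos(1.5126),np.sin(1.5126)]);n=np.array([d[1],-d[0]]);w=q[:,:2]-[.482,.11];print('vee edges across',np.percentile(w@n,[.5,99.5]),'along',np.percentile(w@d,[.5,99.5]),q[:,2].max())
E
python3 - <<'E'
import sys;sys.path.insert(0,'.')
from h import *
grab('side','/../pics/side10') if 0 else None
E
python3 -c "
import os;os.chdir('.')
import sys;sys.path.insert(0,'.')
from h import *
f=grab('side','side10');im=cv2.imread('pics/side10.png');cv2.imwrite('pics/s10c.png',cv2.resize(im[120:300,190:390],(800,720))[:600])
f=grab('scene','scene10')"
```

```text
tool_pos [0.484012   0.10924544 0.08110107]
orientation [ 3.13851150e+00 -4.92923958e-04  1.51042106e+00]
time 14.8
ft_force [ 0.06879584  0.22030278 -2.8810849 ]
torque [-0.00989568  0.01933007 -0.0271756 ]
grip_width 0.03427728669245138
[-0.24544378  0.26351445 -2.27227286]
vee edges across [-0.03180765  0.03161003] along [0.03277179 0.05457597] 0.08068813517321982
```

View pics/w10.png

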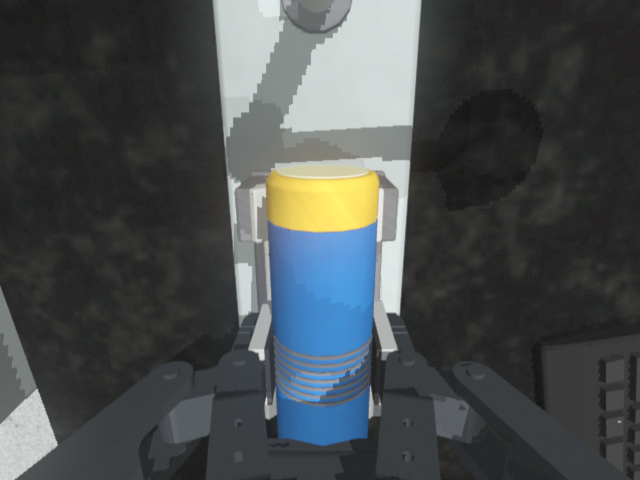

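View pics/scene10.png

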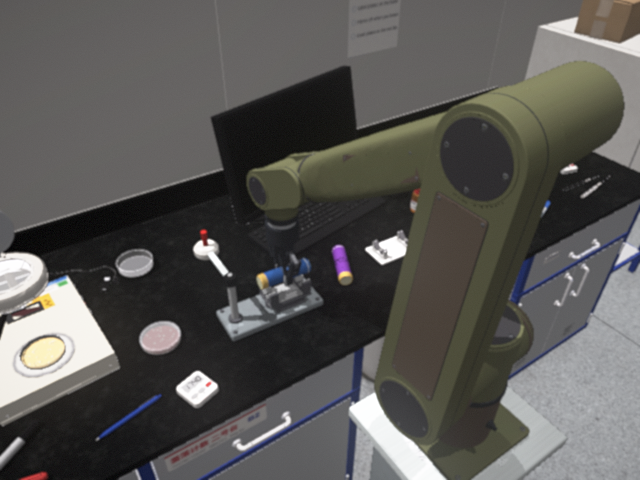

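```bash
python3 - <<'E'
from m import *
f=grab('wrist','w11');s=f['state'];print(s['time'],s['tool_pos'],s['orientation'],s['joint_positions'].round(4),s['qvel'].round(4))
P=cloud(f);h=cv2.cvtColor(f['pixels'],cv2.COLOR_RGB2HSV)
from scipy.optimize import least_squares
p0=s['tool_pos']
near=(abs(P[...,0]-p0[0])<.03)&(P[...,1]-p0[1]<.075)&(P[...,1]-p0[1]>.015)&(abs(P[...,2]-p0[2]-.03)<.03)
col=((h[...,0]>95)&(h[...,0]<120)|(h[...,0]>15)&(h[...,0]<35))&(h[...,1]>100)
q=P[near&col]-p0
def res(p):
    d=np.array([p[2],1,p[3]]);d/=np.linalg.norm(d);w=q-[p[0],0,p[1]];return np.linalg.norm(w-np.outer(w@d,d),axis=1)-.018
r=least_squares(res,[0,.022,.04,0],loss='soft_l1',f_scale=.002)
d=np.array([r.x[2],1,r.x[3]]);d/=np.linalg.norm(d)
print(r.x.round(4),'ang',np.arctan2(1,r.x[2]),'end',np.percentile((q-[r.x[0],0,r.x[1]])@d,99.5))
k=(P[...,0]>.4)&(P[...,0]<.56)
v=k&(P[...,2]>.045)&(P[...,2]<.085)&(P[...,1]>.13)&(P[...,1]<.19)&(h[...,1]<60)
q=P[v];d=np.array([np.cos(1.5126),np.sin(1.5126)]);n=np.array([d[1],-d[0]]);w=q[:,:2]-[.482,.11];print('vee',np.percentile(w@n,[.5,99.5]),np.percentile(w@d,[.5,99.5]))
print('barrel centre in jig',(p0[:2]+[r.x[0],0]-[.482,.11])@n,(p0[:2]+[r.x[0],0]-[.482,.11])@d)
E
```

```text
15.25 [0.48262182 0.10940711 0.07947636] [ 3.14136771e+00 -5.64944995e-05  1.51092104e+00] [ 0.1144 -0.0733  2.1216  0.      1.0931  0.1743] [-0.0001  0.004   0.0019  0.001   0.0007  0.0001]
[ 0.0001  0.0212  0.058  -0.0056] ang 1.5128191771608233 end 0.06493822863242267
vee [-0.0318586   0.03157864] [0.03281889 0.05459945]
barrel centre in jig 0.0007893675504067015 -0.0005479029812506673
```

Request:
send_rows(rows="-0.08 0.05 -0.5 0 0 0 0; -0.08 0.05 -1 0 0 0 0; -0.08 0.05 -1.3 0 0 0 0; -0.08 0.05 -1.5 0 0 0 0; -0.08 0.05 -1.5 0 0 0 0; -0.08 0.05 -1.5 0 0 0 0; -0.08 0.05 -1.5 0 0 0 0", grip_force=80)

```text
time: 16.0
tool_pos: [0.482, 0.1099, 0.0645]
orientation: [3.141, -0.0, 1.511]
ft_force: [0.0, -0.6, -2.5]
grip_width: 0.034
```

Request:
send_rows(rows="0 0 -0.1 0 0 0 0; 0 0 -0.2 0 0 0 0; 0 0 -0.3 0 0 0 0; 0 0 -0.4 0 0 0 0; 0 0 -0.4 0 0 0 0; 0 0 -0.4 0 0 0 0; 0 0 -0.4 0 0 0 0")

```text
time: 16.7
tool_pos: [0.4818, 0.1099, 0.0603]
orientation: [-3.142, 0.0, 1.511]
ft_force: [-0.2, -0.4, -2.4]
grip_width: 0.0339
```

```bash
cat > st.py <<'E'
from h import *
r=[]
for i in range(5):
    s=grab('side')['state'];r.append(np.r_[s['tool_pos'],s['ft_force'],s['torque']])
print(s['time'],np.mean(r,0).round(4),s['orientation'],s['grip_width'])
E
python3 st.py
```

```text
16.9 [ 4.8180e-01  1.0980e-01  6.0300e-02  1.4470e-01 -1.1920e-01 -2.5975e+00
 -5.8000e-03 -3.0000e-04  1.0800e-02] [-3.14145500e+00  2.41911427e-05  1.51076137e+00] 0.0338143116558879
```

No contact yet at TCP z .0603, with free weight reading -2.6 N. I'll go on in small steps.

Request:
send_rows(rows="0 0 -0.1 0 0 0 0; 0 0 -0.2 0 0 0 0; 0 0 -0.2 0 0 0 0; 0 0 -0.2 0 0 0 0; 0 0 -0.2 0 0 0 0")

```text
time: 17.45
tool_pos: [0.4822, 0.1099, 0.0587]
orientation: [3.141, -0.0, 1.511]
ft_force: [-0.4, -0.2, 2.5]
grip_width: 0.0344
```

```bash
python3 st.py
```

```text
17.65 [ 0.4821  0.1099  0.0587 -0.5777 -0.5879  2.6463 -0.0669  0.1139  0.0435] [ 3.14098806e+00 -1.12992659e-04  1.51075721e+00] 0.03426874347096721
```

Request:
send_rows(rows="0 0 -0.1 0 0 0 0; 0 0 -0.2 0 0 0 0; 0 0 -0.2 0 0 0 0; 0 0 -0.2 0 0 0 0; 0 0 -0.2 0 0 0 0")

```text
time: 18.2
tool_pos: [0.4823, 0.1099, 0.0568]
orientation: [3.141, -0.0, 1.511]
ft_force: [-1.2, 0.0, 4.9]
grip_width: 0.0341
```

```bash
python3 st.py
```

```text
18.4 [ 0.4822  0.1099  0.0568 -1.007  -0.6449  5.2901 -0.118   0.1623  0.0312] [ 3.14068196e+00 -1.22131457e-04  1.51076257e+00] 0.03419047984300078
```

Request:
send_rows(rows="-0.02 0 -0.1 0 0 0 0; -0.05 0 -0.2 0 0 0 0; -0.05 0 -0.27 0 0 0 0; -0.05 0 -0.27 0 0 0 0; -0.05 0 -0.27 0 0 0 0; -0.05 0 -0.27 0 0 0 0")

```text
time: 19.05
tool_pos: [0.4824, 0.1099, 0.0549]
orientation: [3.139, -0.0, 1.511]
ft_force: [-1.7, -1.9, 7.8]
grip_width: 0.0338
```

```bash
python3 st.py
```

```text
19.25 [ 0.4824  0.1099  0.0549 -0.8514 -1.2709  8.0682 -0.1679  0.2164  0.038 ] [ 3.13942967e+00 -1.58273692e-04  1.51085062e+00] 0.03427848986773215
```

Request:
send_rows(rows="-0.02 0 -0.05 0 0 0 0; -0.04 0 -0.1 0 0 0 0; -0.04 0 -0.12 0 0 0 0; -0.04 0 -0.12 0 0 0 0; -0.04 0 -0.12 0 0 0 0; -0.04 0 -0.12 0 0 0 0")

```text
time: 19.9
tool_pos: [0.4823, 0.1099, 0.054]
orientation: [3.139, -0.0, 1.511]
ft_force: [-0.8, -0.9, 8.7]
grip_width: 0.0347
```

```bash
python3 st.py; python3 - <<'E'
from m import *
f=grab('wrist','w12');s=f['state'];side=grab('side','side12');grab('scene','scene12')
P=cloud(f);h=cv2.cvtColor(f['pixels'],cv2.COLOR_RGB2HSV)
from scipy.optimize import least_squares
p0=s['tool_pos']
near=(abs(P[...,0]-p0[0])<.03)&(P[...,1]-p0[1]<.075)&(P[...,1]-p0[1]>.015)&(abs(P[...,2]-p0[2]-.03)<.03)
col=((h[...,0]>95)&(h[...,0]<120)|(h[...,0]>15)&(h[...,0]<35))&(h[...,1]>100)
q=P[near&col]-p0
def res(p):
    d=np.array([p[2],1,p[3]]);d/=np.linalg.norm(d);w=q-[p[0],0,p[1]];return np.linalg.norm(w-np.outer(w@d,d),axis=1)-.018
r=least_squares(res,[0,.022,.04,0],loss='soft_l1',f_scale=.002)
d=np.array([r.x[2],1,r.x[3]]);d/=np.linalg.norm(d)
print(r.x.round(4),'ang',np.arctan2(1,r.x[2]),'end',np.percentile((q-[r.x[0],0,r.x[1]])@d,99.5))
k=(P[...,0]>.4)&(P[...,0]<.56)
v=k&(P[...,2]>.04)&(P[...,2]<.085)&(P[...,1]>.13)&(P[...,1]<.19)&(h[...,1]<60)
q=P[v];d=np.array([np.cos(1.5126),np.sin(1.5126)]);n=np.array([d[1],-d[0]]);w=q[:,:2]-[.482,.11];print('vee',np.percentile(w@n,[.5,99.5]),np.percentile(w@d,[.5,99.5]),'top z',np.percentile(q[:,2],[90,98]))
g=load('w11');P=cloud(g);h=cv2.cvtColor(g['pixels'],cv2.COLOR_RGB2HSV);v=(P[...,0]>.4)&(P[...,0]<.56)&(P[...,2]>.045)&(P[...,2]<.085)&(P[...,1]>.13)&(P[...,1]<.19)&(h[...,1]<60);print('before top z',np.percentile(P[v][:,2],[90,98]))
a=load('side5')['pixels'].astype(int);b=side['pixels'].astype(int)
P=cloud(side);h=cv2.cvtColor(side['pixels'],cv2.COLOR_RGB2HSV)
rr=((h[...,0]<8)|(h[...,0]>172))&(h[...,1]>150)&(h[...,2]>70)&(P[...,2]>.14)&(P[...,2]<.2); print('knob',rr.sum(),P[rr].mean(0) if rr.any() else 0)
df=np.abs(a-b).sum(2)
for nme,(u,vv) in dict(jar=(436,353),bottle=(456,322),dish=(245,168)).items(): print(nme,df[vv-14:vv+14,u-16:u+16].mean())
E
```

```text
20.1 [ 0.4823  0.1099  0.054  -1.0149 -1.4109  9.0919 -0.169   0.253   0.0181] [ 3.13871098e+00 -2.62049606e-04  1.51079577e+00] 0.0341607583425699
[ 0.0001  0.0213  0.0577 -0.0066] ang 1.513137915923864 end 0.06492843342900324
vee [-0.03115512  0.03193209] [0.03294135 0.06556965] top z [0.0737801  0.08234648]
before top z [0.07900488 0.07968753]
knob 30 [0.6220311  0.23655494 0.17953377]
jar 10.987723214285714
bottle 15.957589285714286
dish 264.35044642857144
```

View pics/w12.png

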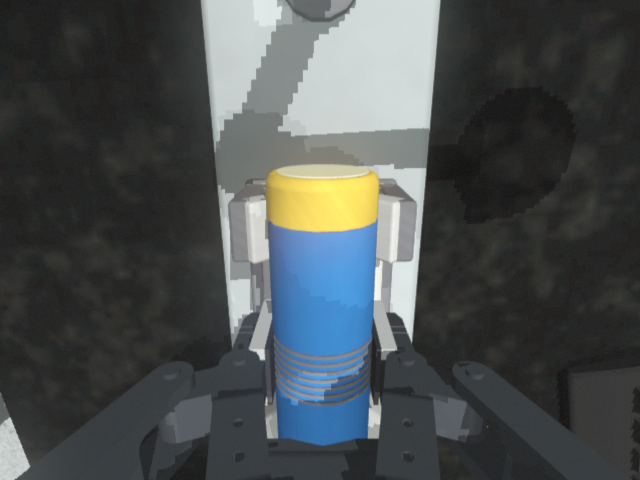

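View pics/side12.png

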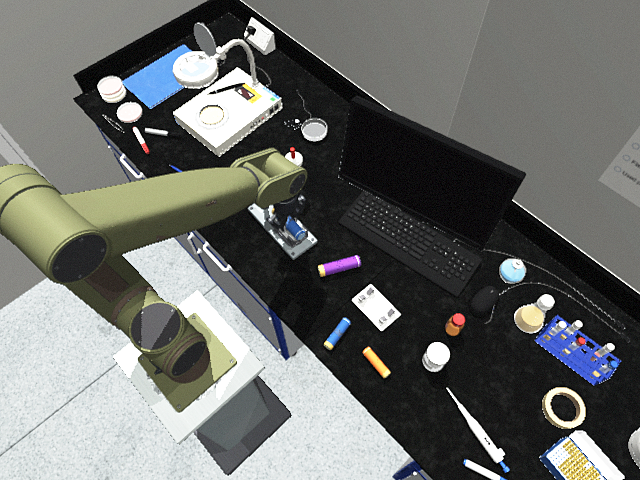

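The dish is hidden behind the arm in this view; the jar and bottle are unchanged. The barrel is seated with the block at about half travel. The camera fit suggests the ring end sits about 0.4 mm low and 0.3 mm off to the far side, so I'll make one small trim.

Request:
send_rows(rows="-0.02 0 0 0.002 0 0 0; -0.04 0 -0.01 0.004 0 0 0; -0.05 0 -0.02 0.006 0 0 0; -0.05 0 -0.02 0.006 0 0 0; -0.05 0 -0.02 0.006 0 0 0; -0.05 0 -0.02 0.006 0 0 0")

```text
time: 20.9
tool_pos: [0.4821, 0.11, 0.054]
orientation: [3.138, -0.006, 1.511]
ft_force: [-1.5, -0.4, 9.4]
grip_width: 0.0343
```

```bash
python3 st.py; python3 - <<'E'
from m import *
f=grab('wrist','w13');s=f['state'];sc=grab('scene','scene13')
P=cloud(f);h=cv2.cvtColor(f['pixels'],cv2.COLOR_RGB2HSV)
from scipy.optimize import least_squares
p0=s['tool_pos']
near=(abs(P[...,0]-p0[0])<.03)&(P[...,1]-p0[1]<.075)&(P[...,1]-p0[1]>.015)&(abs(P[...,2]-p0[2]-.03)<.03)
col=((h[...,0]>95)&(h[...,0]<120)|(h[...,0]>15)&(h[...,0]<35))&(h[...,1]>100)
q=P[near&col]-p0
def res(p):
    d=np.array([p[2],1,p[3]]);d/=np.linalg.norm(d);w=q-[p[0],0,p[1]];return np.linalg.norm(w-np.outer(w@d,d),axis=1)-.018
r=least_squares(res,[0,.022,.04,0],loss='soft_l1',f_scale=.002)
print(r.x.round(4),'ang',np.arctan2(1,r.x[2]))
d=np.array([np.cos(1.5126),np.sin(1.5126)]);n=np.array([d[1],-d[0]]);w=P[...,:2]-[.482,.11];x=w@n;y=w@d
v=(abs(y-.044)<.008)&(abs(x)<.034)&(P[...,2]>.04)&(P[...,2]<.078)&(h[...,1]<60);print('vee',np.percentile(x[v],[.5,99.5]),'top z',np.percentile(P[v][:,2],[90,95]))
a=load('scene5')['pixels'].astype(int);b=sc['pixels'].astype(int);df=np.abs(a-b).sum(2);print('dish diff',df[322:354,140:182].mean())
E
```

```text
21.1 [ 0.4821  0.11    0.054  -0.4502 -0.7323  9.1722 -0.1708  0.1745  0.0392] [ 3.13837916 -0.00642588  1.51093924] 0.03412266333087664
[ 0.0001  0.0212  0.058  -0.0049] ang 1.5128574751078152
vee [-0.03143578  0.03176271] top z [0.07306015 0.07340173]
dish diff 6.632440476190476
```

```bash
python3 st.py; python3 -c "
from workcell import ctrl
print(ctrl.job_done())"
```

```text
21.45 [ 0.4821  0.11    0.054  -0.369  -0.5451  9.8051 -0.1846  0.1815  0.0443] [ 3.13838799 -0.00640416  1.51086666] 0.03392489385732924
the job is handed in; nothing more can be done
None
```

The job is done and handed in at 21.5 s, with the barrel still gripped and pressed down in the V-block.

- **Lamp:** I swung it by its knob to about 1.58 rad on the far side. A later side view showed the knob still there.
- **Barrel:** I lifted the blue barrel out of its cradle and laid it in the V-block with the brass ring toward the lamp post. It is centred to within about 0.3 mm across the groove and 0.5 mm along it, and lines up with it.
- **Press:** The spring force was about 12 N (9.8 N measured plus 2.6 N of barrel weight). The camera shows the block's top edge about 5.9 mm lower and the gripper travelled about 6.2 mm, so both put it at half of the 12 mm travel.
- **Bystanders:** The jar and bottle are unchanged in the side view. The dish was hidden by the arm there, but it is unchanged in the scene view.

**Check that disagreed:** The camera fit shows the ring end about 0.3 mm low (a 0.005 rad tilt). Turning the tool 0.006 rad changed that by only 0.002 rad. I took this to mean the barrel rests on both pieces of each face and the rest is measurement bias, but I did not confirm it separately.

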